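Unlock the coil tuning jig and hold its plunger at the mark

TASK

Take the flat-bladed key out of its wooden stand, turn the slotted lock screw on top of the jig's bridge anticlockwise (seen from above) with it, a quarter turn as far as it goes, and put the key back upright in the stand. Then pull the spring-loaded plunger out by its black crossbar until its pointer is level with the mark on the scale rail, and keep holding it there: the program finishes while still holding the plunger. Do not turn the screw with the fingers, do not shift the mark, and leave the other things on the bench where they are.

Things in the scene. Friction and masses are not known exactly. Their poses are not given: they have to be found in the camera images.
- jig: Coil tuning jig: plywood board 370 x 210 x 12 mm (x -175 to 195, y +-105 mm) with a copper-wound coil along x. Fixed, place and yaw vary. Origin: on the bench below the lock screw's axis; z up; -x is the way the plunger is pulled, roughly towards the robot; scale rail on +y. Aluminium bridge over the rod at x = 0: 24 mm (x) by 88 mm (y), top 98 mm above the bench. Nothing is higher than 110 mm.
- lock_screw (a joint): Lock screw's angle (rad), vertical axis, anticlockwise from above positive, stops at 0 and 1.6, starts at 0 to 0.3; stays where left (friction 0.06 N m). At 0 its slot lies along the jig's y (across the rod), at 1.57 along x (along the rod). A crosspiece under the bridge, parallel to the slot, blocks the plunger after 18 mm of pull until the screw is past about 1.0.
- slot (a point): Centre of the floor of the lock screw's slot, 102 mm above the bench. Steel head 28 mm in diameter, its top 109 mm above the bench; slot 6.4 mm wide, 7 mm deep, open at both ends. The point's y axis runs along the slot and turns with the screw.
- plunger (a joint): Pull of the plunger out of the coil in m, along the jig's -x: 0 at rest, end stop 0.09. A spring draws it back with 5 N at rest, 1 N more per 10 mm; let go, it returns at once.
- handle (a point): Centre of the plunger's black crossbar: round bar 14 mm thick, 64 mm long along the jig's y, axis 95 mm above the bench; axes as the jig's. Pinch it from above, a finger before and behind it (48 mm free in x from its axis to the bridge at rest). An upright 8 mm (x) by 12 mm (y) carries it on the rod (12 mm thick, 66 mm up). A pointer arm 5 mm in x runs along +y, its top 25 mm below the bar's axis.
- pointer (a point): Tip of the steel pointer on the plunger, 68 mm to the +y side of the rod and 68 mm above the bench. Moves with the plunger; in line with the crossbar.
- mark (a joint): Place of the mark along the scale rail, in m: the plunger's pull at which pointer and mark are level. Starts between 0.045 and 0.075 and is held by friction.
- mark_edge (a point): The mark: rod-side end of the upright fin, 3 mm thick (x), 18 mm long (y), on the dark steel rider (12 x 20 mm, top 86 mm above the bench) that sits on the aluminium scale rail at the jig's +y side. The point lies 77 mm to the +y side of the rod, 70 mm above the bench. Axes as the jig's.
- key: Flat-bladed key standing in the stand, 110 g. Origin: centre of the blade's lower edge; z up along the key, x along the blade's width. Blade 16 mm wide (x), 3 mm thick, 10 mm high; round shaft 16 mm thick, z 10 to 42 mm; collar 30 mm across, z 42 to 47 mm, rests on the stand; pale wooden handle 26 mm (x) by 16 mm (y), z 47 to 115 mm: its wide way is the blade's wide way.
- stand: Wooden block 70 x 70 x 52 mm with one upright hole, 21 mm wide and 46 mm deep, in the middle of its top; fixed, left or right of the jig, place and yaw vary. Origin: centre of its underside. The key hangs in the hole by its collar, blade edge 10 mm above the bench, at any yaw.
- jar: Bystander: closed jar, 60 mm diameter, 85 mm high, origin under its centre; it stands on the side of the jig where the stand is not.
- toroid: Bystander: grey ring core, 38 mm across, 12 mm high, lying on the jig's board beside the coil, origin under its centre.
- spool: Bystander: copper wire spool, 60 mm diameter, 42 mm high, origin under its centre.
- tee: Bystander: small steel coaxial tee, about 44 x 30 mm, 15 mm high, on the front corner of the jig's board, on its -y side, origin under its centre.
- driver: Bystander: ordinary black-handled screwdriver about 160 mm long lying on the bench to the left of the jig.
- meter: Bystander: black hand meter 150 x 80 x 34 mm lying on the bench, origin under its centre.
There are look-alikes about, which are no part of the job. What is shaped like the stand but turquoise or yellow is not meant.

How it is judged:
By the outcome, as a careful person would: the job done as asked, in the order asked, and still so for the second after the job is handed in, while the arm keeps its last pose, push and grip.
It also fails if it takes over 58 s, if anything falls off the work surface, if the arm or the gripper's body presses on something with over 40 N, if the wrist force passes 120 N, or if a joint passes its speed limit or range.

ROBOT

A 6-joint arm with a two-finger parallel gripper is mounted at the origin on the work surface. World frame = base frame: x ahead of the robot, y to its left, z up, the work surface at z = 0. Lengths are in mm, angles in rad, forces in N, time in s.
With the tool pointing down it reaches from about 275 to 1000 mm from the base axis. Payload 8.4 kg.
Tool frame: the origin (TCP) lies at the very end of the fingers, on their centre line; the grasp point (between the pads) lies 19 mm behind it; z points along the fingers, y is the line along which they close (so a half turn about z gives the same grasp; the last joint's range is limited). The gripper opens to 85 mm and grips with 20 to 120 N. Pads are 22 mm wide; open, the fingers measure 114 mm over their backs; the gripper's body (76 mm by 85 mm) begins 54 mm behind the grasp point. The pads swing forward as they close: fully open they stand 13 mm farther back than shut.
Start: joints at [-1.196, 0.353, 1.633, -0, 1.155, -0.002], TCP at [229.965, -581.157, 231.281] pointing down, gripper open.
Joint ranges: [-2.63, 2.63], [-0.92, 2.1], [0.06, 2.66], [-1.3, 4.44], [0, 2.69], [-3.02, 3.02]. Speed limits (rad/s): [2.22, 2.22, 2.79, 3.14, 3.14, 3.14].

INTERFACE

Orientations are given as a unit quaternion [w, x, y, z].
In Python, from workcell import arm gives the robot as it stands.
- The arm moves only by the tool apply_moves, never from a script. Its arguments are lists of equal length, an entry for each row: "linear": the shift along the world's x, y, z in m, a list of three; "spin": the turn about the world's z in degrees. A call has 1 to 20 rows; each row shifts and turns the commanded pose from where the row before left it; what a row does not reach is not made up. A row lasts 1/12 s, in which the tool goes at most 41.7 mm and 7.16 degrees, less where a joint would pass 70% of its speed; a pose out of reach is approached as far as the arm can. A call with a gripper value outside its range is refused whole. "claw" is the closure, from -1 (fully open) to 1 (shut), so that 0 is half open, set as the call begins (left out, the last holds). The fingers move at their own pace and stop on an object; the grip force is fixed at half the most. Time passes only in rows, so rows that do not move let the fingers close. It gives the time, the measured TCP pose, the force, the opening and the grip force at its end, in the units of the state.
- arm.observe(): the state, without advancing time (a new reading comes with each control period).
- arm.get_image(name): name is "scene" or "top"; returns a dict with "frame" (480x640x3 uint8, red, green, blue), "camera_matrix" (3x3 intrinsics, pixels), "k1" (the pictures are not rectified: a ray, as slopes to the right and down, at radius r is drawn at 1 + k1 r^2 times it, then the intrinsics apply), "R" (3x3) and "t" (3): a world point X has camera coordinates R X + t. Camera axes: x right, y down, z forward; pixel columns grow to the right and rows downward; lengths in mm; the calibration is good to about 2 mm. A picture is of the moment at which its call begins. There is no depth.
- arm.job_done(): hands the job in; it is judged then, once.
Trained networks look in a picture, given as the dict that the camera call returned (one of the last four; its "shot" number tells which), for a name from the list of things; names that differ only in an ending like _2 or _b are one class to them, and where a whole thing is asked for, a point or a joint stands for the part that bears it (a point fixed in the world has none). Each returns a list of dicts, best first, with "p" (0 to 1); they miss things now and then, are a little off and sometimes report something else, mostly with a low value. They report only what shows in the picture. A call takes as long as a camera call. They do not tell look-alikes from the thing itself.
- arm.find_in(label, picture): "position" ([x, y, z] in mm, in world coordinates, good to about 4 mm: the middle of the surface that is visible of it).
The state is a dict: "time_s": time; "joint_positions": joint angles; "qvel": joint speeds; "effort": joint torques, N m; "tool_pos": TCP position; "orientation": TCP orientation; "ft_force": force on the tool from outside, world axes, zero at the start; "wrist_torque": the same for the moment, N m; "width": opening from 0.0 (shut) to 1.0 (fully open); "gripper_force": force on a finger pad.
Only numpy, scipy, OpenCV 4.12 (cv2) and the standard library are available. Lean on these libraries where they do the work, as an engineer would, in place of code of your own. Each camera call takes 0.05 s, during which the arm holds its last target. There are 200 camera calls.

## Working session

There is one attempt and no reset: what is moved stays moved. The work goes in short steps, Python scripts to look and compute and a tool call to move; the robot and the scene stay as the last step left them, time stands still between calls to the robot, and variables do not carry over. Pictures are saved under pics/ and viewed, at most 10 in all, crops included, and the job is handed in when it is done.

Besides the shell and the picture viewer there is one more tool, called after "Request:" in YAML: its name, and indented under it one key for each argument. apply_moves: Moves the arm, as the interface text tells. Its arguments: {"type":"object","properties":{"linear":{"type":"array","items":{"type":"array","items":{"type":"number"}}},"spin":{"type":"array","items":{"type":"number"}},"claw":{"type":"number"}},"required":["linear","spin"]}

```bash
mkdir -p pics; cat > h.py <<'E'
import numpy as np, cv2
from workcell import arm
def save(p,n,box=None,scale=1):
    f=cv2.cvtColor(p["frame"],cv2.COLOR_RGB2BGR)
    if box: f=f[box[1]:box[3],box[0]:box[2]]
    if scale!=1: f=cv2.resize(f,None,fx=scale,fy=scale,interpolation=cv2.INTER_CUBIC)
    cv2.imwrite("pics/"+n,f)
def proj(p,X):
    c=np.array(p["R"])@np.array(X,float)+np.array(p["t"]).ravel(); s=c[:2]/c[2]; s=s*(1+p["k1"]*(s@s))
    K=np.array(p["camera_matrix"]); return K[:2,:2]@s+K[:2,2]
def world(p,uv,z):
    K=np.array(p["camera_matrix"]); d=np.linalg.solve(K[:2,:2],np.array(uv,float)-K[:2,2]); s=d.copy()
    for _ in range(30): s=d/(1+p["k1"]*(s@s))
    R=np.array(p["R"]); r=R.T@np.append(s,1); o=-R.T@np.array(p["t"]).ravel()
    return o+r*(z-o[2])/r[2]
E
python3 - <<'E'
from h import *
import pickle
for n in ["scene","top"]:
    p=arm.get_image(n); save(p,n+"0.png"); pickle.dump(p,open(n+"0.pkl","wb"))
    print(n,(-np.array(p["R"]).T@np.array(p["t"]).ravel()).round())
    for l in ["jig","slot","handle","pointer","mark_edge","key","stand","jar","spool","meter","driver"]:
        for d in arm.find_in(l,p)[:3]: print(l,round(d["p"],2),np.round(d["position"]),proj(p,d["position"]).round())
print(arm.observe())
E
```

```text
scene [1466.  -95.  710.]
jig 0.58 [681. -36.  12.] [326. 300.]
slot 0.61 [646. -57. 103.] [315. 252.]
handle 0.97 [591. -59.  80.] [314. 245.]
pointer 0.69 [592. -54.  85.] [316. 243.]
mark_edge 0.62 [501.   0.  72.] [339. 224.]
mark_edge 0.42 [ 472. -317.   41.] [196. 229.]
key 0.69 [ 453. -322.   90.] [193. 206.]
key 0.42 [ 472. -317.   42.] [196. 229.]
stand 0.95 [ 389. -211.   46.] [246. 207.]
stand 0.71 [ 341. -362.   54.] [184. 194.]
stand 0.68 [ 473. -319.   43.] [195. 228.]
jar 0.88 [463. 290.  58.] [464. 219.]
spool 0.82 [ 687. -312.   41.] [181. 292.]
meter 0.67 [716. 322.  36.] [514. 301.]
driver 0.85 [615. 295.  19.] [483. 274.]
driver 0.58 [712. 324.  36.] [515. 299.]
top [ 510.  -56. 1047.]
jig 0.78 [644. -48.  12.] [315. 195.]
slot 0.52 [640. -55. 112.] [318. 190.]
handle 0.75 [591. -57.  68.] [319. 217.]
pointer 0.65 [589. -55.  73.] [318. 218.]
stand 0.88 [ 447. -313.   57.] [446. 289.]
stand 0.78 [ 324. -350.   51.] [463. 349.]
stand 0.76 [ 356. -206.   56.] [393. 334.]
jar 0.68 [ 447. -311.   57.] [445. 289.]
jar 0.63 [447. 281.  81.] [150. 289.]
spool 0.75 [ 672.
[... 184 characters left out ...]
rray([-1.19638885e+00,  3.53009674e-01,  1.63339748e+00, -1.02649374e-05,
        1.15519129e+00, -2.40107689e-03]), 'qvel': array([ 1.17495900e-03, -6.44905731e-04,  7.98723035e-05,  2.67970210e-04,
        1.82110215e-04, -8.42291381e-04]), 'effort': array([-3.66028326e-03, -6.05193114e+01, -3.42435014e+01, -3.82911885e-04,
        8.31528941e-04,  7.05872054e-06]), 'tool_pos': array([ 229.9703896 , -581.15947472,  231.27600112]), 'orientation': array([-1.97849700e-06,  9.82303963e-01,  1.87293682e-01, -5.15027132e-06]), 'ft_force': array([0.11904066, 0.53942327, 0.20886606]), 'wrist_torque': array([-0.0208488 , -0.00234711, -0.01998483]), 'gripper_force': 0.0, 'width': 0.9966493014904052}
```

```bash
python3 - <<'E'
import cv2
a=cv2.imread("pics/top0.png"); b=cv2.imread("pics/scene0.png")
cv2.imwrite("pics/topc.png",cv2.resize(a[130:380,120:520],None,fx=2,fy=2,interpolation=cv2.INTER_CUBIC))
cv2.imwrite("pics/close.png",cv2.resize(a[250:380,360:500],None,fx=4.4,fy=4.4,interpolation=cv2.INTER_CUBIC))
E
```

```text
(no output)
```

View pics/scene0.png

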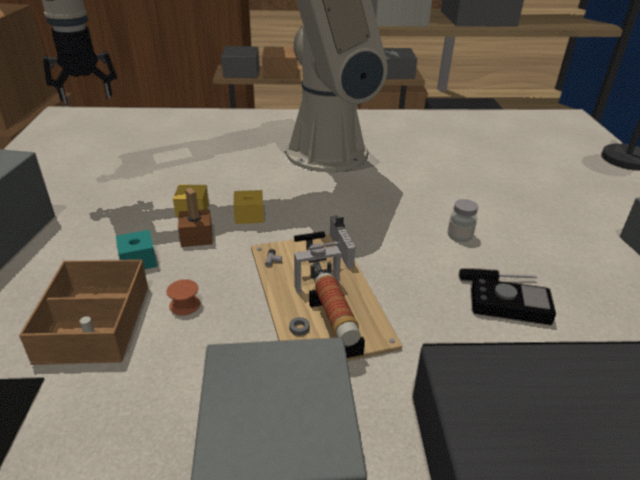

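View pics/topc.png

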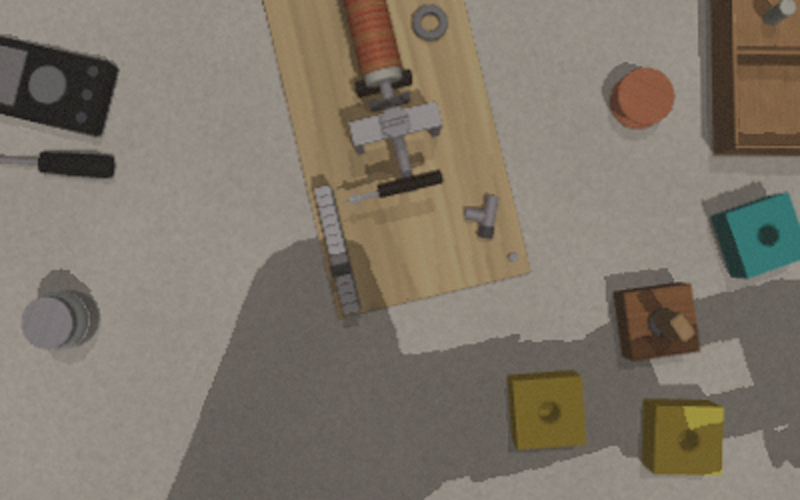

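View pics/close.png

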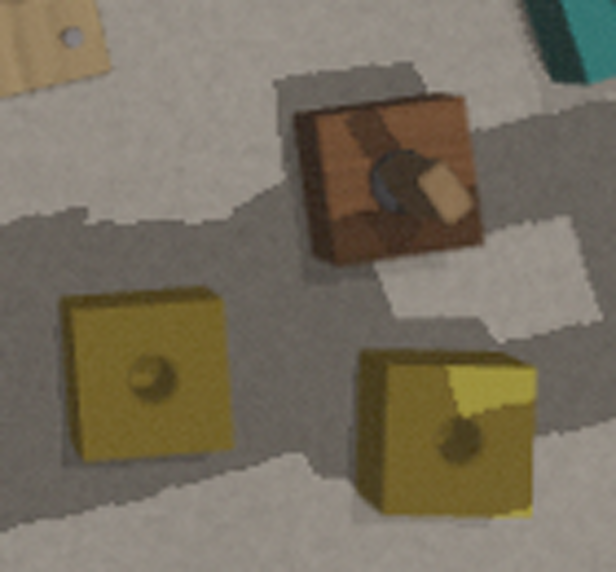

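The scene shows four blocks. In the top picture they are: the brown stand at about (446,289), holding the key, whose handle top is at (461,293); two yellow blocks at about (394,336) and (464,349); and a turquoise block at about (502,248). All but the brown one are look-alikes. The empty holes and the lone pale handle confirm the brown block as the stand. The jig lies at about (318,190), with the screw on its bridge, the crossbar at (325,222) and the dark rider at (290,264).

```bash
python3 - <<'E'
from h import *
import pickle
p=pickle.load(open("top0.pkl","rb")); f=cv2.cvtColor(p["frame"],cv2.COLOR_RGB2BGR)
a=cv2.resize(f[175:275,275:350],None,fx=6,fy=6,interpolation=cv2.INTER_CUBIC)
b=cv2.resize(f[275:325,430:480],None,fx=4,fy=4,interpolation=cv2.INTER_CUBIC)
cv2.imwrite("pics/jig.png",cv2.resize(f[175:275,275:350],None,fx=6,fy=6,interpolation=cv2.INTER_CUBIC))
t=lambda x,y:(x/2+120,y/2+130); c=lambda x,y:(x/4.4+360-.4,y/4.4+250-.4)
for n,uv in dict(FR=t(531,270),FL=t(341,319),L0=t(262,0),R0=t(468,0)).items(): print(n,world(p,uv,12).round(1))
print("bar",world(p,t(379,192),95).round(1),world(p,t(442,178),95).round(1))
for uv in [(418,175),(444,160),(472,205),(448,222)]: print("kt",world(p,c(*uv),125).round(1))
for uv in [(313,115),(465,95),(483,243),(337,265)]: print("st",world(p,c(*uv),52).round(1))
print("slot",world(p,t(396,122),109).round(1))
E
```

```text
FR [ 495.7 -196.6   12. ]
FL [443.8   3.4  12. ]
L0 [784.1  89.4  12. ]
R0 [ 783.2 -131.    12. ]
bar [572.3 -38.   95. ] [586.  -99.2  95. ]
kt [ 451.3 -311.9  125. ]
kt [ 457.7 -323.2  125. ]
kt [ 438.4 -335.3  125. ]
kt [ 431.2 -324.9  125. ]
st [ 474.5 -283.2   52. ]
st [ 483.6 -354.2   52. ]
st [ 415.2 -362.6   52. ]
st [ 405.4 -294.3   52. ]
slot [638.7 -54.5 109. ]
```

View pics/jig.png

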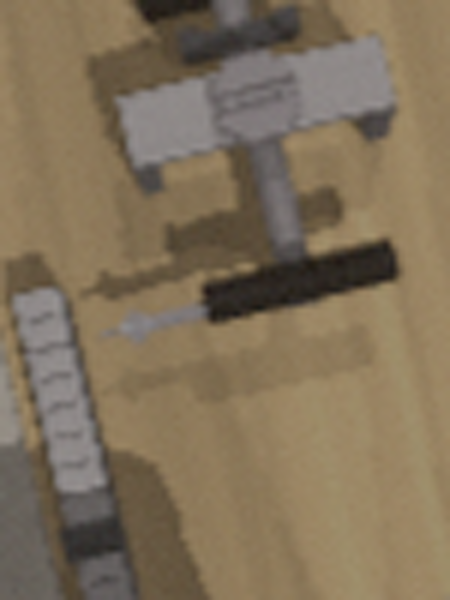

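The jig crop shows the slot nearly parallel to the bridge, so the screw is near 0. The crossbar runs from (205,300) to (395,262), the pointer tip is at about (108,332), and the dark rider is at about (92,540) in the crop.

```bash
python3 - <<'E'
from h import *
import pickle
p=pickle.load(open("top0.pkl","rb")); f=cv2.cvtColor(p["frame"],cv2.COLOR_RGB2BGR)
# key top: region grow from centre
for tol in (8,12,16):
    big=cv2.resize(f[275:325,430:480],None,fx=8,fy=8,interpolation=cv2.INTER_LINEAR)
    m=np.zeros((402,402),np.uint8); cv2.floodFill(big.copy(),m,(int((461.4-430)*8+4),int((293.2-275)*8+4)),0,(tol,)*3,(tol,)*3,4|cv2.FLOODFILL_FIXED_RANGE|cv2.FLOODFILL_MASK_ONLY|(255<<8))
    pts=np.argwhere(m[1:-1,1:-1])[:,::-1]; 
    W=np.array([world(p,((a-3.5)/8+430,(b-3.5)/8+275),125)[:2] for a,b in pts[::7]],np.float32)
    r=cv2.minAreaRect(W); e,v=np.linalg.eigh(np.cov(W.T)); print("key",tol,r,W.mean(0),np.degrees(np.arctan2(v[1,1],v[0,1])))
# rectify the jig plane region at 0.5mm/px, z=109 (screw head) -> view
def rect(z,x0,x1,y0,y1,s=0.2):
    xs=np.arange(x1,x0,-s); ys=np.arange(y1,y0,-s)
    P=np.array([[proj(p,(x,y,z)) for y in ys] for x in xs],np.float32)
    return cv2.remap(f,P[...,0],P[...,1],cv2.INTER_CUBIC)
a=rect(109,615,665,-85,-25); # 250x300
b=rect(69,430,600,-20,40,.3)
a=cv2.resize(a,None,fx=1.5,fy=1.5); 
out=np.zeros((600,700,3),np.uint8); out[:a.shape[0],:a.shape[1]]=a; out[:b.shape[0],470:470+b.shape[1]]=b
out=cv2.convertScaleAbs(out,alpha=1.5); cv2.imwrite("pics/rect.png",out)
# board edges fit
g=cv2.cvtColor(f,cv2.COLOR_BGR2HSV)
t=lambda u,v:np.array((u/2+120,v/2+130))
def edge(P,Q,n=60):
    d=(Q-P)/np.linalg.norm(Q-P); nn=np.array([-d[1],d[0]]); o=[]
    for s in np.linspace(.05,.95,n):
        c=P+(Q-P)*s; k=np.arange(-5,5.01,.25); q=(c+k[:,None]*nn).astype(np.float32)
        val=cv2.remap(g[...,1].astype(np.float32),q[None,:,0],q[None,:,1],cv2.INTER_LINEAR)[0]
        gr=np.abs(val[4:]-val[:-4]); o.append(q[gr.argmax()+2])
    W=np.array([world(p,q,12)[:2] for q in o],np.float32); return cv2.fitLine(W,cv2.DIST_HUBER,0,.01,.01).ravel()
for n,P,Q in [("R",t(531,270),t(468,0)),("L",t(341,319),t(262,0)),("F",t(341,319),t(531,270))]:
    l=edge(P,Q); print(n,l.round(3),np.degrees(np.arctan2(l[1],l[0])))
E
```

```text
key 8 ((443.7358703613281, -324.14154052734375), (20.313825607299805, 10.993699073791504), 34.596065521240234) [ 443.7001 -324.2842] -149.5127732092476
key 12 ((443.81884765625, -324.2336730957031), (20.63672637939453, 11.827470779418945), 34.67324447631836) [ 443.742   -324.22498] -148.86481693514028
key 16 ((443.992431640625, -324.2947692871094), (21.580188751220703, 12.723922729492188), 34.67341995239258) [ 443.83786 -324.13638] -148.0238880540345
R [ 9.72000e-01  2.36000e-01  6.52936e+02 -1.57368e+02] 13.6419735
L [9.64000e-01 2.64000e-01 6.14494e+02 4.57290e+01] 15.327584
F [ 2.3500e-01 -9.7200e-01  4.6964e+02 -9.3989e+01] -76.39514
```

View pics/rect.png

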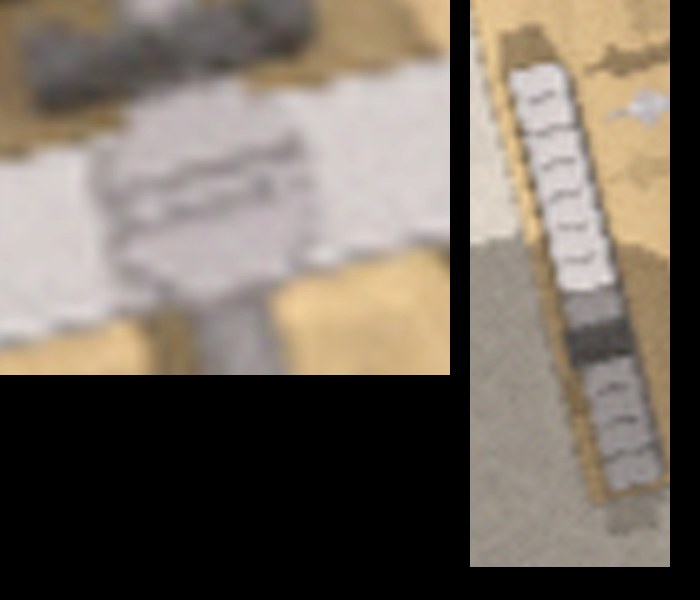

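The rectified crops give three measurements:
- **Screw centre:** about (639.7, -52.4), from its left-crop pixel (205,190). This agrees with the board edges, and the slot is at about 15° against the jig's yaw of 13.6°.
- **Key:** (444, -324), with its wide way at about 33°.
- **Mark:** rider at jig x of about -125, so a pull of about 65 mm.

Next I go above the key.

Request:
apply_moves:
  linear:
    - [0.0214,0.0257,0]
    - [0.0214,0.0257,0]
    - [0.0214,0.0257,0]
    - [0.0214,0.0257,0]
    - [0.0214,0.0257,0]
    - [0.0214,0.0257,0]
    - [0.0214,0.0257,0]
    - [0.0214,0.0257,0]
    - [0.0214,0.0257,0]
    - [0.0214,0.0257,0]
    - [0,0,0]
    - [0,0,0]
  spin: [1.2,1.2,1.2,1.2,1.2,1.1,1.1,1.1,1.1,1.1,0,0]
  claw: -1

```text
time_s: 2.2
tool_pos: [444.9, -323.0, 231.4]
orientation: [0.0, 0.958, 0.286, 0.0]
ft_force: [1.3, -0.4, 0.0]
width: 1.004
gripper_force: 0.0
```

Request:
apply_moves:
  linear:
    - [-0.0005,-0.0005,-0.03]
    - [-0.0004,-0.0005,-0.03]
    - [0,0,-0.03]
    - [0,0,-0.03]
    - [0,0,-0.02]
    - [0,0,-0.015]
    - [0,0,0]
    - [0,0,0]
  spin: [0,0,0,0,0,0,0,0]

```text
time_s: 2.87
tool_pos: [442.1, -325.7, 75.9]
orientation: [-0.001, 0.959, 0.284, -0.001]
ft_force: [0.1, -0.2, 0.9]
width: 0.997
gripper_force: 0.0
```

Request:
apply_moves:
  linear:
    - [0,0,0]
    - [0,0,0]
    - [0,0,0]
    - [0,0,0]
    - [0,0,0]
    - [0,0,0]
    - [0,0,0]
    - [0,0,0]
    - [0,0,0]
    - [0,0,0]
  spin: [0,0,0,0,0,0,0,0,0,0]
  claw: 1

```text
time_s: 3.7
tool_pos: [443.3, -325.3, 76.8]
orientation: [0.0, 0.959, 0.285, 0.0]
ft_force: [-1.1, 0.3, 5.4]
width: 0.18
gripper_force: 58.7
```

Request:
apply_moves:
  linear:
    - [0,0,0.01]
    - [0,0,0.02]
    - [0,0,0.025]
    - [0,0,0.025]
    - [0,0,0.025]
    - [0,0,0.025]
    - [0,0,0.01]
    - [0,0,0]
    - [0,0,0]
  spin: [0,0,0,0,0,0,0,0,0]

```text
time_s: 4.45
tool_pos: [442.9, -325.0, 216.1]
orientation: [0.0, 0.959, 0.285, 0.0]
ft_force: [0.4, 0.7, -1.6]
width: 0.18
gripper_force: 58.6
```

Request:
apply_moves:
  linear:
    - [0.0164,0.0227,0]
    - [0.0164,0.0227,0]
    - [0.0164,0.0227,0]
    - [0.0164,0.0227,0]
    - [0.0164,0.0227,0]
    - [0.0164,0.0227,0]
    - [0.0164,0.0227,0]
    - [0.0164,0.0227,0]
    - [0.0164,0.0227,0]
    - [0.0164,0.0227,0]
    - [0.0164,0.0227,0]
    - [0.0164,0.0227,0]
    - [0,0,0]
    - [0,0,0]
    - [0,0,0]
  spin: [6,6,6,6,6,6,6,6,6,6,6,6,0,0,0]

```text
time_s: 5.7
tool_pos: [638.6, -52.9, 214.3]
orientation: [-0.001, 0.609, 0.794, -0.001]
ft_force: [0.6, 0.4, -2.0]
width: 0.176
gripper_force: 58.7
```

```bash
python3 - <<'E'
from h import *
import pickle
s=arm.observe(); q=s["orientation"]; print(s["tool_pos"],np.degrees(2*np.arctan2(q[2],q[1])),s["joint_positions"].round(2))
p=arm.get_image("scene"); pickle.dump(p,open("s1.pkl","wb"))
t=arm.get_image("top")
for n,im in (("s",p),("t",t)):
    for d in arm.find_in("key",im)[:2]: print(n,d["p"],d["position"])
c=proj(p,(640,-52,130)).astype(int); print(c)
print([proj(p,(s["tool_pos"][0],s["tool_pos"][1],z)).round(1).tolist() for z in (149,159,191,196)], [proj(p,(639.7,-52.4,z)).round(1).tolist() for z in (109,102)])
a=cv2.resize(cv2.cvtColor(p["frame"],4)[c[1]-60:c[1]+40,c[0]-40:c[0]+40],None,fx=6,fy=6,interpolation=cv2.INTER_CUBIC); cv2.imwrite("pics/k1.png",a); print(c[0]-40,c[1]-60)
E
```

```text
[638.60429875 -52.90561839 214.30182617] 105.03062330534982 [-0.08  0.39  1.61 -0.    1.14 -0.35]
s 0.9 [645.4, -54.8, 194.8]
s 0.49 [591.1, -55.0, 83.9]
[318 238]
[[317.9, 230.0], [318.0, 225.6], [318.3, 211.1], [318.4, 208.8]] [[317.8, 247.5], [317.7, 250.4]]
278 178
```

View pics/k1.png

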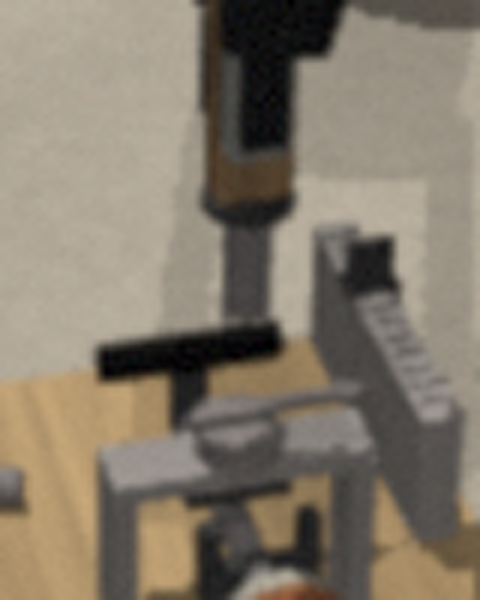

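The key hangs plumb, with its shaft centre at crop x of about 247 (0.8 px, or about 1.3 mm, towards +y), right over the screw head at (238,415). I lower it.

Request:
apply_moves:
  linear:
    - [0.001,-0.001,-0.01]
    - [0,0,-0.014]
    - [0,0,-0.01]
    - [0,0,-0.003]
    - [0,0,-0.002]
    - [0,0,-0.002]
    - [0,0,0]
  spin: [0,0,0,0,0,0,0]

```text
time_s: 6.48
tool_pos: [640.9, -53.8, 175.2]
orientation: [0.0, 0.608, 0.794, 0.0]
ft_force: [-0.5, -0.3, -1.8]
width: 0.177
gripper_force: 58.7
```

Request:
apply_moves:
  linear:
    - [-0.0005,0,-0.001]
    - [0,0,-0.001]
    - [0,0,-0.001]
    - [0,0,0]
    - [0,0,0]
  spin: [0,0,0,0,0]

```text
time_s: 6.9
tool_pos: [640.4, -53.7, 172.3]
orientation: [0.0, 0.608, 0.794, 0.0]
ft_force: [0.3, 0.2, -0.9]
width: 0.181
gripper_force: 58.7
```

Blade edge at about 105.5 with no resistance: it is in the slot. A little deeper.

Request:
apply_moves:
  linear:
    - [-0.0003,0,-0.001]
    - [0,0,-0.001]
    - [0,0,-0.0005]
    - [0,0,0]
    - [0,0,0]
  spin: [0,0,0,0,0]

```text
time_s: 7.32
tool_pos: [640.0, -53.8, 169.7]
orientation: [-0.0, 0.608, 0.794, -0.0]
ft_force: [0.1, 0.1, -0.6]
width: 0.18
gripper_force: 58.7
```

Request:
apply_moves:
  linear:
    - [0,0.0001,0]
    - [0,0.0001,0]
    - [0,0.0001,0]
    - [0,0.0001,0]
    - [0,0.0001,0]
    - [0,0.0001,0]
    - [0,0.0001,0]
    - [0,0.0001,0]
    - [0,0.0001,0]
    - [0,0.0001,0]
    - [0,0.0001,0]
    - [0,0.0001,0]
    - [0,0,0]
    - [0,0,0]
    - [0,0,0]
    - [0,0,0]
    - [0,0,0]
    - [0,0,0]
  spin: [5,5,5,5,5,5,5,5,5,5,5,5,5,5,5,5,5,0]

```text
time_s: 8.82
tool_pos: [640.1, -52.8, 169.8]
orientation: [0.0, -0.09, 0.996, -0.0]
ft_force: [-0.1, -1.3, -1.1]
width: 0.183
gripper_force: 58.7
```

```bash
python3 - <<'E'
from h import *
s=arm.observe(); print(s["wrist_torque"],s["ft_force"])
E
```

```text
[-0.28112978 -0.02278319 -0.06532304] [-0.1171284  -1.32105576 -1.12024562]
```

Request:
apply_moves:
  linear:
    - [0,0,0]
    - [0,0,0]
    - [0,0,0]
    - [0,0,0]
    - [0,0,0]
  spin: [4,4,3,0,0]

```text
time_s: 9.23
tool_pos: [640.1, -52.7, 169.8]
orientation: [0.0, -0.181, 0.983, -0.0]
ft_force: [-0.5, -1.5, -0.4]
width: 0.176
gripper_force: 58.8
```

```bash
python3 - <<'E'
from h import *
s=arm.observe(); print(s["wrist_torque"],s["ft_force"])
E
```

```text
[-0.32532684  0.00202865 -0.05154832] [-0.47420498 -1.51624902 -0.37863667]
```

Request:
apply_moves:
  linear:
    - [0,0,0]
    - [0,0,0]
    - [0,0,0]
    - [0,0,0]
    - [0,0,0]
  spin: [2,2,2,0,0]

```text
time_s: 9.65
tool_pos: [640.1, -52.7, 169.8]
orientation: [0.0, -0.233, 0.973, -0.0]
ft_force: [-0.7, -1.2, -0.9]
width: 0.183
gripper_force: 58.8
```

```bash
python3 - <<'E'
from h import *
s=arm.observe(); q=s["orientation"]; print(s["wrist_torque"],s["ft_force"],np.degrees(2*np.arctan2(q[2],q[1])))
E
```

```text
[-0.35829484  0.03828321 -0.05481216] [-0.69527988 -1.1714514  -0.88556138] 206.91051705864942
```

Request:
apply_moves:
  linear:
    - [0,0,0]
    - [0,0,0]
    - [0,0,0]
    - [0,0,0]
    - [0,0,0]
  spin: [2,2,2,0,0]

```text
time_s: 10.07
tool_pos: [640.0, -52.7, 169.8]
orientation: [-0.0, -0.283, 0.959, -0.0]
ft_force: [0.4, -1.6, -0.7]
width: 0.174
gripper_force: 58.8
```

```bash
python3 - <<'E'
from h import *
s=arm.observe(); q=s["orientation"]; print(s["wrist_torque"],s["ft_force"],np.degrees(2*np.arctan2(q[2],q[1])))
E
```

```text
[-0.42551064 -0.00108801 -0.12412352] [ 0.37095662 -1.55849643 -0.69654993] 212.92841697334484
```

The torque has doubled, so the stop is reached. I back off within the slack and lift out.

Request:
apply_moves:
  linear:
    - [0,0,0]
    - [0,0,0]
    - [0,0,0]
    - [0,0,0.002]
    - [0,0,0.004]
    - [0,0,0.01]
    - [0,0,0.015]
    - [0,0,0.015]
    - [0,0,0]
    - [0,0,0]
  spin: [-4,-4,-3,0,0,0,0,0,0,0]

```text
time_s: 10.9
tool_pos: [640.8, -52.5, 217.1]
orientation: [0.001, -0.192, 0.981, -0.0]
ft_force: [-0.1, 0.1, -1.7]
width: 0.182
gripper_force: 58.8
```

```bash
python3 - <<'E'
from h import *
s=arm.observe(); q=s["orientation"]; print(s["tool_pos"],s["joint_positions"].round(2),np.degrees(2*np.arctan2(q[2],q[1])))
p=arm.get_image("scene"); c=(318,238)
cv2.imwrite("pics/k2.png",cv2.resize(cv2.cvtColor(p["frame"],4)[178:278,278:358],None,fx=6,fy=6,interpolation=cv2.INTER_CUBIC))
E
```

```text
[640.82393618 -52.54230156 217.13389347] [-0.08  0.39  1.61  0.    1.14 -2.04] 202.11647315920933
```

View pics/k2.png

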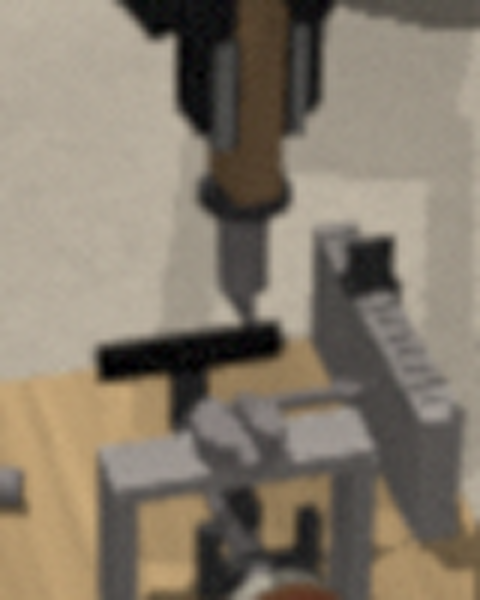

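The slot now lies along the rod. I take the key back to the stand at its original yaw.

Request:
apply_moves:
  linear:
    - [-0.0099,-0.0136,0]
    - [-0.0099,-0.0136,0]
    - [-0.0099,-0.0136,0]
    - [-0.0099,-0.0136,0]
    - [-0.0099,-0.0136,0]
    - [-0.0099,-0.0136,0]
    - [-0.0099,-0.0136,0]
    - [-0.0099,-0.0136,0]
    - [-0.0099,-0.0136,0]
    - [-0.0099,-0.0136,0]
    - [-0.0099,-0.0136,0]
    - [-0.0099,-0.0136,0]
    - [-0.0099,-0.0136,0]
    - [-0.0099,-0.0136,0]
    - [-0.0099,-0.0136,0]
    - [-0.0099,-0.0136,0]
    - [-0.0099,-0.0136,0]
    - [-0.0099,-0.0136,0]
    - [-0.0099,-0.0136,0]
    - [-0.0099,-0.0136,0]
  spin: [-7,-7,-7,-7,-7,-7,-7,-7,-7,-7,-7,-7,-7,-7,-7,-7,-7,-7,-7,-7]

```text
time_s: 12.62
tool_pos: [441.0, -324.8, 214.8]
orientation: [-0.001, 0.858, 0.513, -0.0]
ft_force: [-0.6, 0.8, -1.7]
width: 0.179
gripper_force: 58.7
```

Request:
apply_moves:
  linear:
    - [0,0,0]
    - [0,0,0]
    - [0,0,0]
    - [0,0,0]
    - [0,0,0]
    - [0,0,0]
    - [0,0,0]
    - [0,0,0]
  spin: [-6,-6,-6,-6,-5,0,0,0]

```text
time_s: 13.28
tool_pos: [441.8, -324.3, 215.3]
orientation: [-0.0, 0.958, 0.286, -0.0]
ft_force: [-0.8, 0.2, -1.0]
width: 0.182
gripper_force: 58.7
```

Request:
apply_moves:
  linear:
    - [0.001,-0.0005,-0.02]
    - [0,0,-0.025]
    - [0,0,-0.025]
    - [0,0,-0.015]
    - [0,0,0]
    - [0,0,0]
    - [0,0,0]
  spin: [0,0,0,0,0,0,0]

```text
time_s: 13.87
tool_pos: [443.6, -325.4, 131.7]
orientation: [0.0, 0.958, 0.285, 0.0]
ft_force: [-0.6, 0.0, -0.8]
width: 0.183
gripper_force: 58.8
```

Request:
apply_moves:
  linear:
    - [0,0,-0.005]
    - [0,0,-0.01]
    - [0,0,-0.01]
    - [0,0,-0.01]
    - [0,0,-0.01]
    - [0,0,-0.006]
    - [0,0,0]
    - [0,0,0]
  spin: [0,0,0,0,0,0,0,0]

```text
time_s: 14.53
tool_pos: [442.8, -324.9, 79.2]
orientation: [-0.0, 0.959, 0.285, -0.0]
ft_force: [0.6, 0.5, -0.6]
width: 0.179
gripper_force: 58.8
```

Request:
apply_moves:
  linear:
    - [0,0,-0.001]
    - [0,0,-0.001]
    - [0,0,0]
    - [0,0,0]
  spin: [0,0,0,0]

```text
time_s: 14.87
tool_pos: [443.2, -325.2, 78.1]
orientation: [0.0, 0.959, 0.285, 0.0]
ft_force: [0.1, 0.7, -0.2]
width: 0.181
gripper_force: 58.8
```

Request:
apply_moves:
  linear:
    - [0,0,0]
    - [0,0,0]
    - [0,0,0]
    - [0,0,0]
    - [0,0,0]
    - [0,0,0]
    - [0,0,0]
    - [0,0,0]
  spin: [0,0,0,0,0,0,0,0]
  claw: -1

```text
time_s: 15.53
tool_pos: [443.1, -325.1, 77.8]
orientation: [-0.0, 0.959, 0.285, -0.0]
ft_force: [-0.2, -0.2, 0.3]
width: 1.004
gripper_force: 0.0
```

Request:
apply_moves:
  linear:
    - [0,0,0.005]
    - [0,0,0.015]
    - [0,0,0.025]
    - [0,0,0.03]
    - [0,0,0.03]
    - [0,0,0.03]
    - [0,0,0]
    - [0,0,0]
  spin: [0,0,0,0,0,0,0,0]

```text
time_s: 16.2
tool_pos: [444.0, -325.8, 215.0]
orientation: [0.002, 0.959, 0.285, 0.001]
ft_force: [0.4, 0.7, -0.8]
width: 0.999
gripper_force: 0.0
```

Request:
apply_moves:
  linear:
    - [0.0114,0.0216,0]
    - [0.0114,0.0216,0]
    - [0.0114,0.0216,0]
    - [0.0114,0.0216,0]
    - [0.0114,0.0216,0]
    - [0.0114,0.0216,0]
    - [0.0114,0.0216,0]
    - [0.0114,0.0216,0]
    - [0.0114,0.0216,0]
    - [0.0114,0.0216,0]
    - [0.0114,0.0216,0]
    - [0.0114,0.0216,0]
    - [0,0,0]
    - [0,0,0]
    - [0,0,0]
  spin: [5.9,5.9,5.9,5.9,5.9,5.9,5.8,5.8,5.8,5.8,5.8,5.8,0,0,0]
  claw: 0

```text
time_s: 17.45
tool_pos: [578.9, -66.1, 211.7]
orientation: [-0.001, 0.621, 0.784, -0.001]
ft_force: [0.1, 0.8, -0.1]
width: 0.498
gripper_force: 0.0
```

```bash
python3 - <<'E'
from h import *
import pickle
s=arm.observe(); q=s["orientation"]; print(s["tool_pos"],np.degrees(2*np.arctan2(q[2],q[1])))
p=arm.get_image("top"); pickle.dump(p,open("t2.pkl","wb"))
f=cv2.cvtColor(p["frame"],4)
cv2.imwrite("pics/t2.png",cv2.resize(f[160:330,270:490],None,fx=3.5,fy=3.5,interpolation=cv2.INTER_CUBIC))
E
```

```text
[578.93745825 -66.06319292 211.66992486] 103.21978936212284
```

View pics/t2.png

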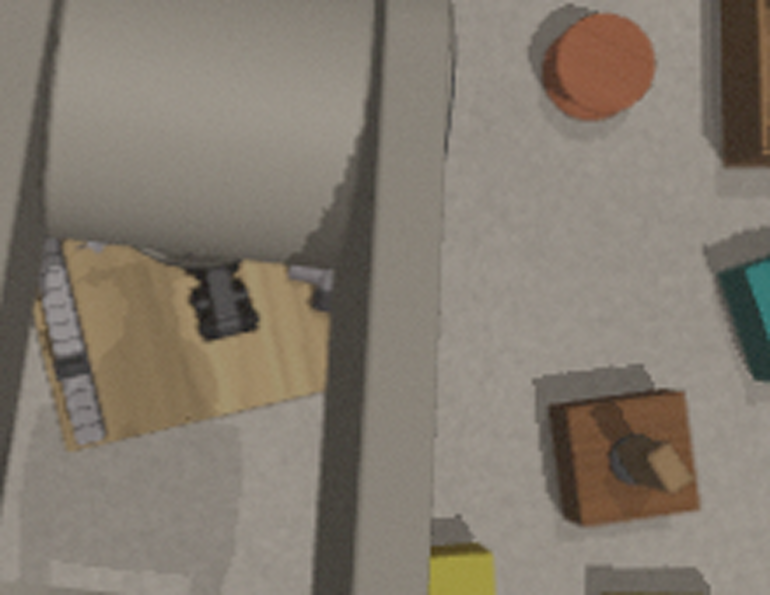

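The key stands upright in the brown stand (handle top at about (670,467) in the crop), and the rider is untouched at about (72,365). I lower onto the crossbar.

Request:
apply_moves:
  linear:
    - [0.001,0,-0.03]
    - [0,0,-0.03]
    - [0,0,-0.03]
    - [0,0,-0.02]
    - [0,0,-0.012]
    - [0,0,-0.01]
    - [0,0,0]
    - [0,0,0]
  spin: [0,0,0,0,0,0,0,0]

```text
time_s: 18.17
tool_pos: [581.1, -66.3, 81.2]
orientation: [0.0, 0.621, 0.784, 0.0]
ft_force: [0.6, -0.1, 0.2]
width: 0.499
gripper_force: 0.0
```

Request:
apply_moves:
  linear:
    - [0,0,0]
    - [0,0,0]
    - [0,0,0]
    - [0,0,0]
    - [0,0,0]
    - [0,0,0]
    - [0,0,0]
    - [0,0,0]
  spin: [0,0,0,0,0,0,0,0]
  claw: 1

```text
time_s: 18.83
tool_pos: [581.4, -66.1, 82.2]
orientation: [0.001, 0.62, 0.784, 0.0]
ft_force: [-2.1, -0.7, 6.7]
width: 0.139
gripper_force: 58.5
```

Request:
apply_moves:
  linear:
    - [-0.0067,-0.0016,0]
    - [-0.0067,-0.0016,0]
    - [-0.0067,-0.0016,0]
    - [-0.0067,-0.0016,0]
    - [-0.0067,-0.0016,0]
    - [-0.0067,-0.0016,0]
    - [-0.0067,-0.0016,0]
    - [-0.0067,-0.0016,0]
    - [0,0,0]
    - [0,0,0]
  spin: [0,0,0,0,0,0,0,0,0,0]

```text
time_s: 19.67
tool_pos: [530.4, -78.5, 82.3]
orientation: [0.003, 0.621, 0.784, 0.002]
ft_force: [9.4, 3.5, -3.6]
width: 0.138
gripper_force: 58.9
```

```bash
cat > m.py <<'E'
from h import *
import sys,pickle
s=arm.observe(); T=s["tool_pos"]; a=np.radians(13.6); X=np.array([np.cos(a),np.sin(a)]); Y=np.array([-X[1],X[0]]); O=np.array([639.7,-52.4])
j=lambda P:(round(float((P[:2]-O)@X),1),round(float((P[:2]-O)@Y),1))
print("tcp",T.round(1),"jig",j(T),s["ft_force"].round(1),s["width"])
p=arm.get_image("top"); q=arm.get_image("scene"); pickle.dump((p,q),open(sys.argv[1]+".pkl","wb"))
for n,im in(("t",p),("s",q)):
    for l in("pointer","mark_edge","handle"):
        for d in arm.find_in(l,im)[:1]: print(n,l,round(d["p"],2),np.round(d["position"],1),j(np.array(d["position"])))
# rectified jig-frame strips, 0.2 mm/px: up=+x, left=+y ; x -100..-140, y 50..100
def rect(p,z,x0=-145,x1=-95,y0=45,y1=100,s=.15):
    W=np.array([[proj(p,np.append(O+X*x+Y*y,z)) for y in np.arange(y1,y0,-s)] for x in np.arange(x1,x0,-s)],np.float32)
    return cv2.remap(cv2.cvtColor(p["frame"],4),W[...,0],W[...,1],cv2.INTER_CUBIC)
o=np.hstack([rect(p,69),rect(p,86)])
cv2.imwrite("pics/%s.png"%sys.argv[1],cv2.convertScaleAbs(o,alpha=1.4)); print(o.shape)
c=proj(q,np.append(O+X*-120+Y*70,70)).astype(int); print(c)
d=cv2.resize(cv2.cvtColor(q["frame"],4)[c[1]-28:c[1]+28,c[0]-35:c[0]+35],None,fx=9,fy=9,interpolation=cv2.INTER_CUBIC)
o=np.vstack([cv2.resize(cv2.convertScaleAbs(o,alpha=1.4),(731,332))[:, :630],d[100:368]])
cv2.imwrite("pics/%sc.png"%sys.argv[1],o)
E
python3 m.py a1
```

```text
tcp [530.4 -78.5  82.3] jig (-112.4, 0.3) [ 9.4  3.5 -3.6] 0.13790146929409947
t pointer 0.43 [629.4 -51.7  72.4] (-9.8, 3.1)
t handle 0.56 [628.9 -52.4  71.5] (-10.5, 2.5)
s pointer 0.9 [541.5 -60.6  72.2] (-97.4, 15.1)
s mark_edge 0.7 [542.  -65.5  72.1] (-98.0, 10.2)
s handle 0.57 [543.5 -65.3  73. ] (-96.5, 10.1)
(334, 734, 3)
[333 225]
```

View pics/a1c.png

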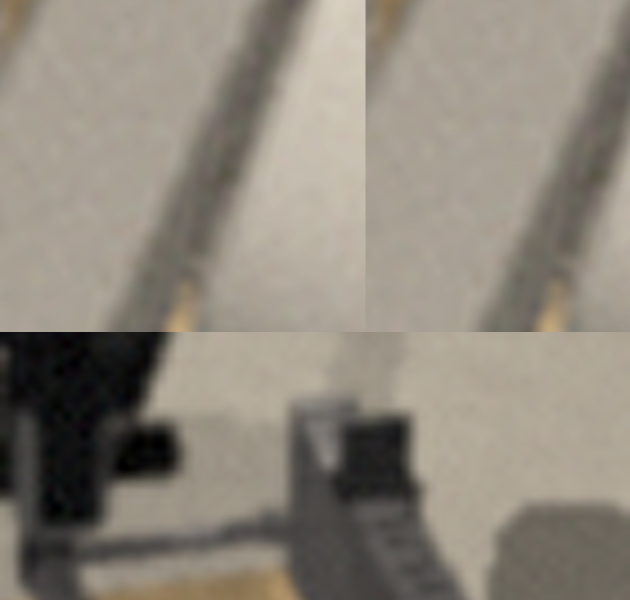

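The top view is blocked by the arm. The scene crop shows the pointer arm ending at about (285,522) and the rider at (375,460), with the mark still further out. I measure the rider-to-crossbar distance differentially in the first top picture, and in t2.

```bash
cat > prof.py <<'E'
from h import *
import pickle
a=np.radians(13.6); X=np.array([np.cos(a),np.sin(a)]); Y=np.array([-X[1],X[0]]); O=np.array([639.7,-52.4])
def prof(p,z,ys,x0,x1,s=.25):
    xs=np.arange(x0,x1,s); g=p["frame"].astype(np.float32).mean(2)
    W=np.array([[proj(p,np.append(O+X*x+Y*y,z)) for x in xs] for y in ys],np.float32)
    return xs,cv2.remap(g,W[...,0],W[...,1],cv2.INTER_CUBIC)
def edges(xs,v,n):
    d=np.gradient(cv2.GaussianBlur(v.reshape(1,-1),(0,0),2)[0]); i,k=d.argmin(),d.argmax(); lo,hi=sorted((i,k)); print(n,"edges",xs[lo],xs[hi],"mid",(xs[lo]+xs[hi])/2)
if __name__=="__main__":
    p0=pickle.load(open("top0.pkl","rb")); p2=pickle.load(open("t2.pkl","rb")); s0=pickle.load(open("scene0.pkl","rb"))
    for n,p in(("top0",p0),("t2",p2)):
        for y in (78,81,84,87,90,93): xs,v=prof(p,86,[y-1,y,y+1],-145,-105); edges(xs,v.mean(0),f"{n} rider y{y}")
    for y in (-25,-18,18,25): xs,v=prof(p0,95,[y-3,y,y+3],-80,-42); edges(xs,v.mean(0),f"bar y{y}")
    for y in (40,46,52): xs,v=prof(p0,69,[y-2,y,y+2],-75,-48); edges(xs,-v.mean(0),f"arm y{y}")
    for y in (82,86,90): xs,v=prof(p0,86,[y-2,y,y+2],-142,-108,1.5); print(y,v.mean(0).astype(int))
    print(xs[0])
E
python3 prof.py
```

```text
top0 rider y78 edges -131.5 -109.5 mid -120.5
top0 rider y81 edges -131.5 -109.25 mid -120.375
top0 rider y84 edges -131.75 -109.75 mid -120.75
top0 rider y87 edges -131.75 -109.25 mid -120.5
top0 rider y90 edges -131.5 -108.5 mid -120.0
top0 rider y93 edges -131.25 -108.0 mid -119.625
t2 rider y78 edges -131.5 -118.25 mid -124.875
t2 rider y81 edges -131.25 -119.5 mid -125.375
t2 rider y84 edges -131.75 -119.0 mid -125.375
t2 rider y87 edges -131.5 -118.5 mid -125.0
t2 rider y90 edges -131.0 -108.25 mid -119.625
t2 rider y93 edges -131.5 -108.75 mid -120.125
bar y-25 edges -67.0 -53.5 mid -60.25
bar y-18 edges -67.0 -53.25 mid -60.125
bar y18 edges -67.0 -53.5 mid -60.25
bar y25 edges -67.0 -53.75 mid -60.375
arm y40 edges -61.0 -49.25 mid -55.125
arm y46 edges -61.5 -49.25 mid -55.375
arm y52 edges -62.5 -49.25 mid -55.875
82 [ 92  81  80  95  97  97  90  67  45  46  50  50  50  53  62  81  94  97
  95  95  91  99 128]
86 [ 94  81  82  95  98  98  91  65  44  44  47  50  52  52  59  80  97  97
  96  95  91  94 127]
90 [85 84 91 91 88 85 78 63 49 45 46 51 50 50 58 75 86 89 90 92 87 78 95]
-142.0
```

Request:
apply_moves:
  linear:
    - [-0.004,-0.001,0]
    - [-0.004,-0.001,0]
    - [-0.0041,-0.001,0]
    - [0,0,0]
    - [0,0,0]
    - [0,0,0]
    - [0,0,0]
  spin: [0,0,0,0,0,0,0]

```text
time_s: 20.65
tool_pos: [518.9, -81.3, 82.3]
orientation: [0.003, 0.621, 0.784, 0.002]
ft_force: [9.8, 5.5, -4.0]
width: 0.135
gripper_force: 59.1
```

```bash
python3 m.py a2; python3 - <<'E'
from prof import *
p,q=pickle.load(open("a2.pkl","rb")); s0=pickle.load(open("scene0.pkl","rb"))
# scene: bar end at y 22..31 z95, pointer arm top y 30..55 z70; profile along jig x
for n,im,r in(("rest",s0,-60),("now",q,-125)):
    for y in (26,29): xs,v=prof(im,95,[y-1.5,y,y+1.5],r-25,r+25); edges(xs,v.mean(0),f"{n} bar y{y}")
    for y in (35,42,50): xs,v=prof(im,68,[y-3,y,y+3],r-18,r+18); edges(xs,v.mean(0),f"{n} arm y{y}")
f=cv2.cvtColor(q["frame"],4)[190:250,295:375]
g=cv2.resize(f,None,fx=10,fy=10,interpolation=cv2.INTER_CUBIC)
for x,y,z in [(-125.2,77,70),(-125.2,68,68),(-125.2,95,86)]:
    c=(proj(q,np.append(O+X*x+Y*y,z))-[295,190]+.5)*10; print((x,y,z),c.round())
    cv2.circle(g,tuple(int(k) for k in c),4,(0,0,255),1)
cv2.imwrite("pics/a2s.png",cv2.convertScaleAbs(g,alpha=1.5))
E
```

```text
tcp [518.9 -81.3  82.3] jig (-124.2, 0.3) [ 9.8  5.5 -4. ] 0.13525254744078824
t pointer 0.55 [615.3 -52.8  74. ] (-23.8, 5.3)
t handle 0.79 [610.1 -55.2  72.6] (-29.4, 4.2)
s pointer 0.9 [530.9 -65.6  73. ] (-108.9, 12.8)
s handle 0.95 [527.3 -71.   74.5] (-113.6, 8.4)
(334, 734, 3)
[333 225]
rest bar y26 edges -72.75 -50.5 mid -61.625
rest bar y29 edges -71.75 -53.75 mid -62.75
rest arm y35 edges -60.5 -51.75 mid -56.125
rest arm y42 edges -60.5 -52.5 mid -56.5
rest arm y50 edges -60.25 -51.5 mid -55.875
now bar y26 edges -135.75 -112.25 mid -124.0
now bar y29 edges -147.75 -135.25 mid -141.5
now arm y35 edges -126.75 -119.5 mid -123.125
now arm y42 edges -127.0 -119.75 mid -123.375
now arm y50 edges -131.0 -119.5 mid -125.25
(-125.2, 77, 70) [412. 347.]
(-125.2, 68, 68) [373. 360.]
(-125.2, 95, 86) [494. 275.]
```

View pics/a2s.png

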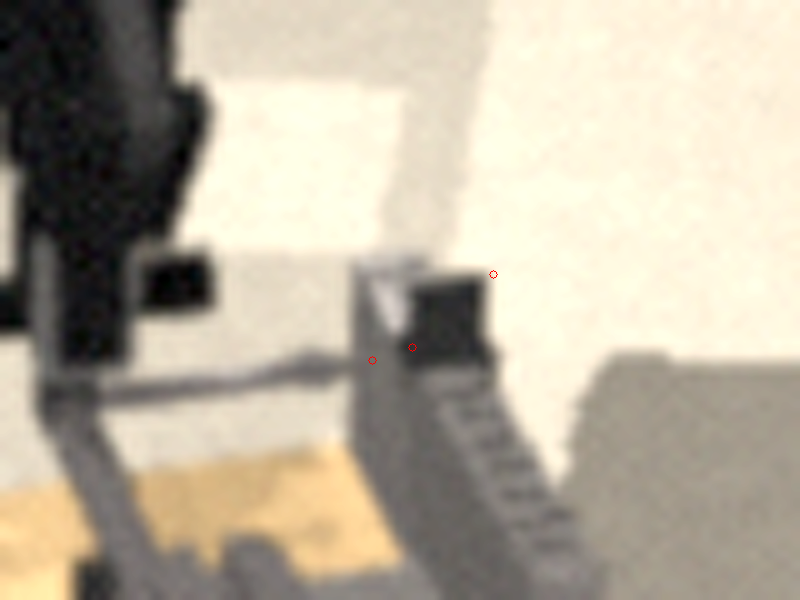

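```bash
python3 - <<'E'
from prof import *
p,q=pickle.load(open("a2.pkl","rb")); s0=pickle.load(open("scene0.pkl","rb")); p0=pickle.load(open("top0.pkl","rb"))
for n,im in(("s0",s0),("q",q)):
    for y in (84,88,92): xs,v=prof(im,86,[y-1,y,y+1],-155,-85,3); print(n,y,v.mean(0).astype(int))
print(xs.round())
# lateral profile of rider, in y at x=-125, z=86, both cams
for n,im in(("top",p0),("s",q)):
    ys=np.arange(66,110,2.); print(n,[int(prof(im,86,[y],-127,-123,1)[1].mean()) for y in ys])
# consistency: screw head & rail far/near ends, top cam vs scene: bar rest via same z
for n,im in(("top",p0),("s0",s0)):
    for y in (-30,30): xs,v=prof(im,98,[y-3,y,y+3],-30,30); edges(xs,-v.mean(0),f"{n} bridge y{y}")
    for y in (84,88,): xs,v=prof(im,78,[y-2,y,y+2],-190,-140,2); print(n,v.mean(0).astype(int))
E
```

```text
s0 84 [103 103 103 102 100  98  94  92  87  73  55  36  28  30  28  30  32  37
  42  40  42  54  68  83]
s0 88 [105 102 103 102 101 102 102 101  94  77  49  29  29  32  45  60  76  88
  90  88  88  94  97  98]
s0 92 [102 101 103 104 101 102 103 102 100  80  59  59  73  88  96 102 102 102
  98  99 101 100  98  98]
q 84 [148 148 150 148 146 141 135 134 128 105  71  41  31  31  33  32  36  47
  54  54  59  78 105 133]
q 88 [150 149 149 147 145 149 154 160 153 119  70  35  32  42  66  96 124 146
 147 145 144 158 166 164]
q 92 [144 147 147 150 155 162 169 170 167 134  95  93 119 145 160 168 169 166
 163 162 162 163 162 163]
[-155 -152 -149 -146 -143 -140 -137 -134 -131 -128 -125 -122 -119 -116
 -113 -110 -107 -104 -101  -98  -95  -92  -89  -86]
top [86, 86, 87, 84, 66, 51, 49, 52, 48, 49, 51, 49, 50, 49, 58, 76, 85, 93, 99, 98, 95, 96]
s [85, 113, 126, 119, 103, 83, 72, 73, 74, 76, 77, 79, 82, 100, 136, 164, 166, 165, 164, 164, 164, 165]
top bridge y-30 edges -11.75 11.25 mid -0.25
top bridge y30 edges -11.5 11.5 mid 0.0
top [97 98 96 93 82 82 80 82 79 72 72 93 94 95 93 81 91 96 95 93 76 91 95 96
 92]
top [95 94 97 95 82 81 82 81 81 75 77 95 95 95 92 78 90 97 96 93 86 95 96 94
 92]
s0 bridge y-30 edges 11.75 20.25 mid 16.0
s0 bridge y30 edges -12.75 12.0 mid -0.375
s0 [100 101 100 100 100 100 101 101 102 102 101 100  99 100 101 101 102 102
 100  95  89  81  75  70  70]
s0 [ 99 100  99  99  99 100 100 101 101 103 104 104 102 102 102 102 102 100
 100  98  96  92  90  88  84]
```

The scene crop shows the pointer arm extrapolating to the predicted tip (373,360), and the dark fin's far top edge at jig x of about -126.5. That agrees with a mark at -125 (a pull of 65 mm). The pull so far is 64.3 mm, so I add a final 0.5 mm.

Request:
apply_moves:
  linear:
    - [-0.0005,-0.0001,0]
    - [0,0,0]
    - [0,0,0]
    - [0,0,0]
    - [0,0,0]
    - [0,0,0]
  spin: [0,0,0,0,0,0]

```text
time_s: 21.55
tool_pos: [518.5, -81.4, 82.3]
orientation: [0.003, 0.621, 0.784, 0.003]
ft_force: [10.4, 5.5, -3.9]
width: 0.134
gripper_force: 59.0
```

```bash
python3 - <<'E'
from prof import *
s=arm.observe(); print(((s["tool_pos"][:2]-O)@X).round(2),s["qvel"].round(4),s["ft_force"],s["width"])
if abs((s["tool_pos"][:2]-O)@X+124.8)<.6: print(arm.job_done())
E
```

```text
-124.64 [-0.0012  0.0008  0.0012  0.0007 -0.0012 -0.0015] [10.44476724  5.54342382 -3.89246081] 0.13413878642709504
the job is handed in; nothing more can be done
None
```

I handed the job in, result unknown: the screw is turned to its stop, the key stands upright in the brown stand, and the arm holds the plunger at about 65 mm, level with the mark to within 1–2 mm by my measurements.

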